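# Fetch the jar from behind the bottles for weighing

## Robot

A 7-joint arm with a two-finger parallel gripper is mounted at the origin on the work surface. World frame = base frame: x ahead of the robot, y to its left, z up, the work surface at z = 0. Lengths are in mm, angles in rad, forces in N, time in s.
With the tool pointing down it reaches from about 425 to 1025 mm from the base axis. Payload 9.4 kg.
Tool frame: the origin (TCP) lies at the very end of the fingers, on their centre line; the grasp point (between the pads) lies 19 mm behind it; z points along the fingers, y is the direction in which the jaws open and shut (so a half turn about z gives the same grasp; the last joint's range is limited). The gripper opens to 85 mm and grips with 20 to 120 N. Pads are 22 mm wide; open, the fingers measure 114 mm over their backs; the gripper's body (76 mm by 85 mm) begins 54 mm behind the grasp point. The pads swing forward as they close: fully open they stand 13 mm farther back than shut.
Start: joints at [1.193, 0.599, -0.003, 1.599, 0.002, 0.943, -0.08], TCP at [214.797, -692.45, 231.275] pointing down, gripper open.
Joint ranges: [-2.57, 2.57], [-0.35, 1.97], [-1.29, 1.29], [0.11, 2.56], [-1.05, 4.19], [0.11, 1.86], [-2.63, 2.63]. Speed limits (rad/s): [2.22, 2.22, 3.01, 3.01, 3.14, 3.14, 3.14].

## Interface

Orientations are given as a unit quaternion [x, y, z, w].
In Python, from station import * gives the robot as it stands.
- The arm moves only by the tool play_rows, never from a script. Its argument "moves" is text: rows parted by semicolons, each of 5 numbers parted by spaces: the gripper command: -1 is shut, 1 is fully open, values between are in proportion, then the shift along the world's x, y, z scaled (see below), then the turn about the world's z scaled (see below). A call has 1 to 5 rows; each row shifts and turns the commanded pose from where the row before left it; what a row does not reach is not made up. The controller multiplies each number of a shift by 0.1 m and each number of a turn by 1.5 rad. A row lasts 1/8 s, in which the tool goes at most 62.5 mm and 10.7 degrees, less where a joint would pass 70% of its speed; a pose out of reach is approached as far as the arm can. A call with a number of a shift or a turn outside -1 to 1 is refused whole. A call with a gripper value outside its range is refused whole. The fingers move at their own pace and stop on an object; "force" is the grip in N (left out, the last holds). Time passes only in rows, so rows that do not move let the fingers close. It gives the time, the measured TCP pose, the force and the opening at its end, in the units of the state.
- observe(): the state, without advancing time (a new reading comes with each control period).
- camera(name): name is "scene" or "side" or "wrist"; returns a dict with "frame" (400x640x3 uint8, red, green, blue), "fx", "fy", "cx", "cy" (pixels), "pose" (4x4, takes a point from camera to world coordinates). Camera axes: x right, y down, z forward; pixel columns grow to the right and rows downward; lengths in mm; the calibration is good to about 2 mm. A picture is of the moment at which its call begins. There is no depth.
- job_done(): hands the job in, once; it reports no verdict.
Trained networks look in a picture, given as the dict that the camera call returned (one of the last four; its "shot" number tells which), for a name from the list of things; names that differ only in an ending like _2 or _b are one class to them, and where a whole thing is asked for, a point or a joint stands for the part that bears it (a point fixed in the world has none). Each returns a list of dicts, best first, with "score" (0 to 1); they miss things now and then, are a little off and sometimes report something else, mostly with a low value. They report only what shows in the picture. A call takes as long as a camera call. They do not tell look-alikes from the thing itself.
- search_frame(query, picture): "bbox" ([centre column, centre row, width, height] in pixels, round what is visible of it).
- regions_of(query, picture): "mask" (400x640 bool, what is visible of it) and "bbox" ([centre column, centre row, width, height] in pixels, round what is visible of it).
The state is a dict: "t": time; "q": joint angles; "qvel": joint speeds; "effort": joint torques, N m; "position": TCP position; "orientation": TCP orientation; "ft_force": force on the tool from outside, world axes, zero at the start; "ft_torque": the same for the moment, N m; "finger_gap": finger opening in mm.
Only numpy, scipy, OpenCV 4.12 (cv2) and the standard library are available. Lean on these libraries where they do the work, as an engineer would, in place of code of your own. Each camera call takes 0.05 s, during which the arm holds its last target. There are 200 camera calls.

## Task

The low wide jar is to be weighed, but it stands in the far row of the partitioned carton, hemmed in by taller bottles. Lift out the bottle beside it and the bottle in front of it (the one cornerwise from it can stay) and stand both upright in the side tray, then stand the jar in the middle of the balance pan, and after that return each bottle upright to the very cell it came from. Put everything down without dropping it or knocking it over, let go, and leave the tape roll, the beaker and the marker where they lie.

Things in the scene. Friction and masses are not known exactly. Their poses are not given: they have to be found in the camera images.
- carton: Fixed open cardboard carton, 156 mm square, 34 mm high; a cross partition makes 2 x 2 cells, 72 mm wide inside, centres at x, y = +-38 mm. Walls, partition 4 mm thick, 34 mm high; floor 4 mm thick; flaps hang 20 mm out. Origin: centre of underside; x away from the robot (within 0.25 rad), y left, z up. One thing stands in each cell, the jar always in a far (+x) one.
- round_bottle: Loose round clear glass bottle with a blue screw cap: body 58 mm across up to 80 mm high, narrowing at the shoulder to the cap, which is 38 mm across and reaches from 102 to 124 mm above the underside (take it by the cap). About 0.2 kg. Origin: centre of the underside; z up its axis.
- square_bottle: Loose square clear glass bottle with a blue screw cap: body 54 x 54 mm up to 84 mm high, then a shoulder and the round cap, 38 mm across, from 98 to 120 mm above the underside (take it by the cap). About 0.2 kg. To fit its cell its sides must be within about 0.35 rad of the cell walls. Origin: centre of the underside; x and y square to its sides, z up.
- slim_bottle: Loose slim round clear glass bottle with a blue screw cap, the tallest: body 44 mm across up to 94 mm high, cap 28 mm across from 112 to 132 mm above the underside (take it by the cap). About 0.14 kg. Origin: centre of the underside; z up its axis.
- jar: Loose low wide-mouth clear glass jar, much lower than the bottles: body 56 mm across, with a blue screw cap 60 mm across from 46 to 64 mm above the underside (take it by the cap). About 0.16 kg. Origin: centre of the underside; z up its axis.
- tray: The side tray: fixed grey plastic tray, 240 mm (its x) by 170 mm (its y) outside, walls 4 mm thick and 20 mm high with a rolled rim to 23 mm, floor 4 mm thick; empty at the start. Origin: centre of the underside; z up.
- balance: Fixed white top-loading balance with a round flat steel pan 130 mm across whose top is 60 mm above the bench. Origin: on the bench, right under the middle of the pan; the housing spans 88 mm to either side (y), 90 mm behind (+x), and the keypad and display, up to 42 mm high, reach 168 mm in front (-x).
- tape_roll: Bystander: roll of packing tape lying flat on the bench, 90 mm across, 24 mm high. Origin: centre of the underside.
- beaker: Bystander: empty open glass beaker, 68 mm across, 75 mm high, standing on the bench. Origin: centre of the underside.
- marker: Bystander: marker pen lying on the bench, 122 mm long (its x), 17 mm thick. Origin: under its middle.
There are look-alikes about, which are no part of the job. Leave any orange look-alike of the jar alone.

How it is judged:
By the outcome, as a careful person would: the job done as asked, in the order asked, and still so for the second after the job is handed in, with the robot touching nothing.
It also fails if it takes over 134 s, if anything falls off the work surface, if the arm or the gripper's body presses on something with over 40 N, if the wrist force passes 120 N, or if a joint passes its speed limit or range.

## Working session

There is one attempt and no reset: what is moved stays moved. The work goes in short steps, Python scripts to look and compute and a tool call to move; the robot and the scene stay as the last step left them, time stands still between calls to the robot, and variables do not carry over. Pictures are saved under pics/ and viewed, about 12 in all and at most 16, crops included, and the job is handed in when it is done.

Besides the shell and the picture viewer there is one more tool, called after "Emit:" by a JSON object that holds its "op" and its "data", one argument or row to a line. play_rows: Moves the arm, as the interface text tells. Its arguments: {"type":"object","properties":{"moves":{"type":"string"},"force":{"type":"number"}},"required":["moves"]}

```bash
mkdir -p pics; ls
cat > h.py <<'E'
from station import *
import numpy as np, cv2
def save(c,n,crop=None,s=1):
    f=c["frame"]
    if crop: f=f[crop[1]:crop[3],crop[0]:crop[2]]
    cv2.imwrite("pics/"+n,cv2.resize(f[:,:,::-1],None,fx=s,fy=s,interpolation=cv2.INTER_CUBIC))
def ray(c,u,v):
    P=np.array(c["pose"]); d=P[:3,:3]@np.array([(u-c["cx"])/c["fx"],(v-c["cy"])/c["fy"],1]); return P[:3,3],d
def onz(c,u,v,z):
    o,d=ray(c,u,v); return (o+d*(z-o[2])/d[2])
def proj(c,p):
    P=np.array(c["pose"]); q=P[:3,:3].T@(np.array(p,float)-P[:3,3]); return np.array([c["fx"]*q[0]/q[2]+c["cx"],c["fy"]*q[1]/q[2]+c["cy"]])
E
python3 - <<'E'
from h import *
print(observe())
a=camera("scene");b=camera("side");save(a,"a.png");save(b,"b.png")
for n,c in (("scene",a),("side",b)):
    print(n,c["fx"],np.round(c["pose"],3).tolist())
    for q in "carton round_bottle square_bottle slim_bottle jar tray balance tape_roll beaker marker".split():
        print(q,[(round(d["score"],2),np.round(d["bbox"]).tolist()) for d in search_frame(q,c)][:4])
E
```

```text
pics
{'t': 0.0, 'q': array([ 1.19325261,  0.6001499 , -0.0025297 ,  1.60013353,  0.00177331,
        0.94294223, -0.07979885]), 'qvel': array([-1.40176141e-03,  8.62329486e-04,  1.87337743e-03,  6.23097872e-05,
       -7.64112477e-04, -9.61815040e-04, -4.36498782e-04]), 'effort': array([ 1.59586361e-03, -7.76466680e+01,  1.56574834e+00, -2.58010054e+01,
        1.24696011e-02,  8.84121138e-03,  1.86336587e-05]), 'position': array([ 214.67274686, -691.97618511,  230.39796458]), 'orientation': array([ 9.88705163e-01,  1.49871399e-01, -1.88382608e-04, -7.93331751e-04]), 'ft_force': array([-0.7255918 , -0.2910446 ,  0.04730264]), 'ft_torque': array([-0.01560841, -0.03356891,  0.01432952]), 'finger_gap': 85.505858776552}
scene 391.3811724767725 [[0.465, 0.6, -0.651, 1118.175], [0.885, -0.326, 0.332, -320.435], [-0.013, -0.731, -0.682, 659.002], [0.0, 0.0, 0.0, 1.0]]
carton [(0.85, [196.0, 243.0, 104.0, 85.0])]
round_bottle [(0.56, [203.0, 205.0, 32.0, 51.0])]
square_bottle [(0.68, [188.0, 245.0, 41.0, 57.0])]
slim_bottle [(0.75, [166.0, 221.0, 30.0, 53.0]), (0.3, [342.0, 214.0, 106.0, 89.
[... 578 characters left out ...]
[271.0, 346.0, 217.0, 104.0])]
round_bottle [(0.88, [396.0, 147.0, 29.0, 42.0])]
square_bottle [(0.56, [368.0, 129.0, 22.0, 31.0]), (0.35, [315.0, 230.0, 144.0, 91.0])]
slim_bottle [(0.74, [396.0, 124.0, 17.0, 30.0]), (0.63, [398.0, 147.0, 29.0, 41.0])]
jar [(0.85, [335.0, 131.0, 24.0, 28.0]), (0.78, [370.0, 154.0, 25.0, 24.0])]
tray [(0.71, [315.0, 230.0, 140.0, 92.0])]
balance [(0.83, [270.0, 346.0, 215.0, 108.0]), (0.21, [238.0, 200.0, 50.0, 11.0])]
tape_roll [(0.88, [185.0, 267.0, 52.0, 42.0])]
beaker [(0.74, [277.0, 152.0, 29.0, 37.0]), (0.26, [398.0, 147.0, 30.0, 45.0])]
marker [(0.84, [236.0, 200.0, 49.0, 13.0]), (0.66, [276.0, 153.0, 27.0, 36.0]), (0.22, [315.0, 229.0, 140.0, 94.0])]
```

View pics/a.png

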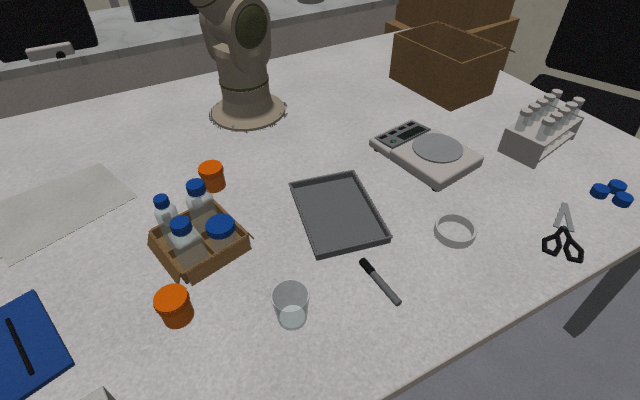

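View pics/b.png

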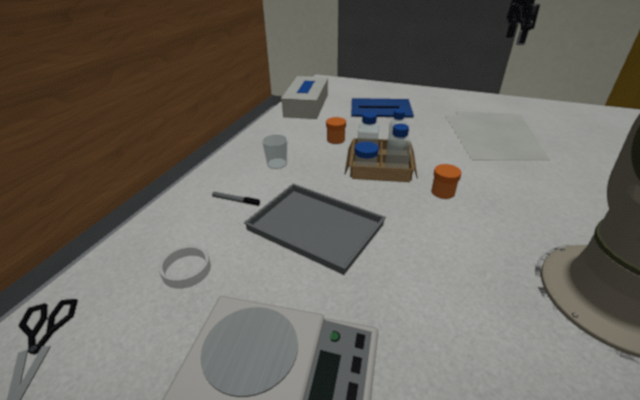

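The scene shows the blue-capped jar at (220,230), in the far-left cell. Beside it is the square bottle (181,238), in front of it the round bottle (196,195), and cornerwise from it the slim one (162,212). The orange look-alikes are at (212,177) and (174,305). In the side view the same jar is at (368,152).

```bash
cat >> h.py <<'E'
def blobs(c,box,mina=15):
    h=cv2.cvtColor(c["frame"],cv2.COLOR_RGB2HSV); m=cv2.inRange(h,(105,130,50),(125,255,255))
    k=np.zeros_like(m);k[box[1]:box[3],box[0]:box[2]]=1;m*=k
    n,l,s,ce=cv2.connectedComponentsWithStats(m)
    return [(s[i][4],*s[i][:4],ce[i]) for i in range(1,n) if s[i][4]>=mina]
E
python3 - <<'E'
from h import *
a=camera("scene");b=camera("side")
for c,box in ((a,(140,170,260,270)),(b,(340,105,425,190))):
    for o in blobs(c,box):
        u,v=o[5]; print(o[0],o[1:5],np.round(o[5],1),[np.round(onz(c,u,v,z)[:2]).tolist() for z in (113,109,122,57)])
for n,c in (("tray",a),("balance",a),("tray",b),("balance",b),("carton",a)):
    m=regions_of(n,c)[0]["mask"].astype(np.uint8)
    k=max(cv2.findContours(m,0,2)[0],key=cv2.contourArea); 
    z={"tray":23,"balance":50,"carton":34}[n]
    ap=cv2.approxPolyDP(k,4,True)[:,0]
    print(n,[(p.tolist(),np.round(onz(c,*p,z)[:2]).tolist()) for p in ap])
# pan ellipse, scene & side
for c,box in ((a,(400,125,480,170)),(b,(190,295,310,399))):
    f=c["frame"][box[1]:box[3],box[0]:box[2]]; g=cv2.cvtColor(f,cv2.COLOR_RGB2GRAY)
    print(g[g.shape[0]//2,::4].tolist())
save(a,"c.png",(150,160,260,290),4)
E
```

```text
291 (np.int32(186), np.int32(178), np.int32(20), np.int32(19)) [195.4 187. ] [[435.0, -265.0], [430.0, -264.0], [446.0, -265.0], [365.0, -259.0]]
194 (np.int32(153), np.int32(194), np.int32(16), np.int32(15)) [160.8 200.9] [[444.0, -339.0], [439.0, -339.0], [455.0, -339.0], [375.0, -341.0]]
363 (np.int32(170), np.int32(215), np.int32(22), np.int32(21)) [180.4 225.2] [[533.0, -320.0], [529.0, -320.0], [543.0, -320.0], [473.0, -319.0]]
597 (np.int32(205), np.int32(214), np.int32(30), np.int32(25)) [219.8 226. ] [[571.0, -253.0], [567.0, -253.0], [580.0, -254.0], [515.0, -246.0]]
723 (np.int32(352), np.int32(105), np.int32(61), np.int32(19)) [380.5 111.6] [[518.0, -375.0], [520.0, -385.0], [513.0, -354.0], [546.0, -507.0]]
157 (np.int32(393), np.int32(124), np.int32(15), np.int32(13)) [400.2 130. ] [[445.0, -280.0], [446.0, -288.0], [442.0, -261.0], [463.0, -398.0]]
313 (np.int32(355), np.int32(142), np.int32(24), np.int32(16)) [366.  149.4] [[496.0, -155.0], [498.0, -162.0], [492.0, -139.0], [521.0, -256.0]]
tray [([353, 170], [453.0, 124.0]), ([289, 183], [420.0, -44.0]), ([317, 259],
[... 601 characters left out ...]
5.0])]
carton [([250, 235], [549.0, -194.0]), ([235, 222], [496.0, -210.0]), ([236, 239], [545.0, -224.0]), ([215, 252], [559.0, -274.0]), ([203, 231], [489.0, -280.0]), ([210, 255], [561.0, -286.0]), ([186, 270], [576.0, -339.0]), ([158, 226], [427.0, -364.0]), ([150, 230], [431.0, -382.0]), ([148, 244], [470.0, -393.0]), ([176, 282], [595.0, -363.0]), ([181, 278], [590.0, -352.0]), ([195, 284], [617.0, -331.0]), ([247, 251], [587.0, -215.0])]
[160, 161, 157, 115, 128, 128, 131, 130, 127, 128, 128, 128, 129, 127, 128, 125, 159, 175, 170, 171]
[142, 143, 145, 127, 118, 116, 119, 115, 116, 118, 117, 120, 117, 116, 119, 117, 120, 120, 119, 121, 119, 120, 118, 121, 120, 121, 121, 135, 147, 146]
```

View pics/c.png

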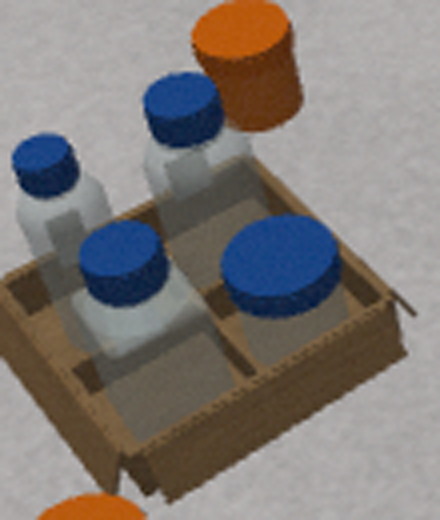

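The crop confirms the target: the blue-capped jar at crop (280,265) in the far-left cell. Square bottle beside it, round bottle in front, slim one cornerwise, orange look-alikes outside the carton. Next I'll move above the carton for a wrist view.

Emit:
{"op": "play_rows", "data": {
  "moves": "1 0.33 0.49 0.09 0;1 0.33 0.49 0.09 0;1 0.33 0.49 0.09 0;1 0.33 0.49 0.09 0;1 0.33 0.49 0.09 0",
  "force": 40
}}

```text
t: 2.08
position: [380.8, -445.8, 276.8]
orientation: [0.989, 0.15, 0.0, 0.0]
ft_force: [1.3, -0.4, 0.2]
finger_gap: 85.2
```

Emit:
{"op": "play_rows", "data": {
  "moves": "1 0.33 0.49 0.09 0;1 0.33 0.49 0.09 0;0.4 0.33 0.49 0.09 0;0.4 0 0 0 0;0.4 0 0 0 0"
}}

```text
t: 2.7
position: [478.5, -300.8, 303.3]
orientation: [0.989, 0.15, -0.0, 0.0]
ft_force: [0.6, -0.8, -0.1]
finger_gap: 59.6
```

```bash
cat > look.py <<'E'
from h import *
import sys
o=observe(); p=o["position"]; q=o["orientation"]; print("tcp",np.round(p,1),"yaw",round(2*np.arctan2(q[1],q[0]),3),"gap",round(o["finger_gap"],1),"t",round(o["t"],1),"F",np.round(o["ft_force"],1))
c=camera("wrist"); save(c,sys.argv[1])
for b in blobs(c,(0,0,640,400),150):
    print(b[0],[int(x) for x in b[1:5]],np.round(b[5]),{z:np.round(onz(c,*b[5],z)[:2]).tolist() for z in (68,124,128,136)})
E
python3 look.py w1.png
python3 - <<'E'
from h import *
for n,box in (("scene",(408,128,470,168)),("side",(190,300,308,399))):
    c=camera(n); f=c["frame"]; g=cv2.GaussianBlur(cv2.cvtColor(f,cv2.COLOR_RGB2GRAY),(3,3),0)
    m=np.zeros_like(g); s=np.s_[box[1]:box[3],box[0]:box[2]]; m[s]=((g[s]<(145 if n=="scene" else 131))&(g[s]>95))*255
    m=cv2.morphologyEx(m,cv2.MORPH_OPEN,np.ones((5,5)))
    k=max(cv2.findContours(m,0,1)[0],key=cv2.contourArea); h=cv2.convexHull(k)
    w=np.array([onz(c,*x,60)[:2] for x in h[:,0]],np.float32); print(n,cv2.minEnclosingCircle(w),cv2.fitEllipse(w))
E
```

```text
tcp [ 478.5 -300.8  303.3] yaw 0.301 gap 59.6 t 2.7 F [ 0.6 -0.8 -0.1]
13246 [510, 100, 130, 139] [573. 168.] {68: [582.0, -606.0], 124: [576.0, -558.0], 128: [576.0, -554.0], 136: [575.0, -547.0]}
1765 [263, 107, 47, 49] [286. 131.] {68: [518.0, -246.0], 124: [522.0, -251.0], 128: [522.0, -251.0], 136: [523.0, -252.0]}
922 [335, 122, 34, 34] [351. 138.] {68: [533.0, -325.0], 124: [535.0, -319.0], 128: [535.0, -318.0], 136: [535.0, -317.0]}
837 [263, 188, 33, 33] [279. 204.] {68: [425.0, -262.0], 124: [442.0, -265.0], 128: [444.0, -265.0], 136: [446.0, -265.0]}
465 [335, 196, 25, 25] [347. 208.] {68: [446.0, -349.0], 124: [461.0, -339.0], 128: [462.0, -338.0], 136: [464.0, -337.0]}
scene ((515.8245239257812, 337.70111083984375), 68.71792602539062) ((515.3170776367188, 337.9768371582031), (130.52853393554688, 137.84304809570312), 49.12140655517578)
side ((513.9808349609375, 341.0654602050781), 66.25277709960938) ((514.1157836914062, 341.29119873046875), (129.70751953125, 132.71302795410156), 45.02778625488281)
```

View pics/w1.png

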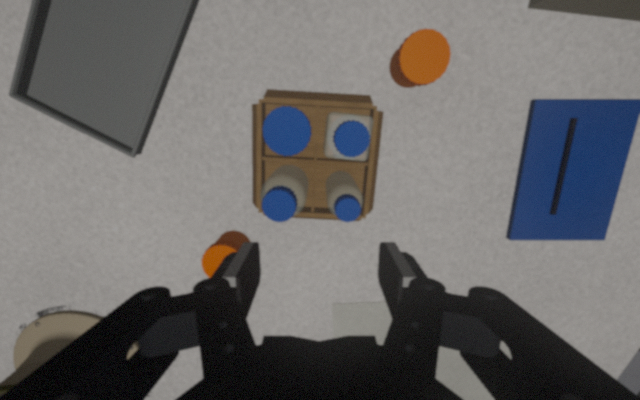

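The wrist view shows the carton at (315,155), almost aligned with the gripper. Jar cap at (286,131), square cap (351,138), round cap (279,204), slim cap (347,208). The side tray is at upper left. I'll take the round bottle first.

Emit:
{"op": "play_rows", "data": {
  "moves": "0.4 -0.17 0.18 -0.4 0;0.4 -0.17 0.18 -0.4 0;0.4 0 0 -0.5 0;0.4 0 0 0 0;0.4 0 0 0 0"
}}

```text
t: 3.48
position: [445.2, -265.6, 174.4]
orientation: [0.989, 0.149, 0.0, 0.0]
ft_force: [1.1, 0.7, 1.2]
finger_gap: 59.7
```

```bash
python3 look.py w2.png
```

```text
tcp [ 445.2 -265.6  174.4] yaw 0.299 gap 59.7 t 3.5 F [1.1 0.7 1.2]
4371 [286, 71, 74, 76] [323. 109.] {68: [519.0, -246.0], 124: [517.0, -246.0], 128: [516.0, -246.0], 136: [516.0, -245.0]}
2983 [409, 86, 64, 61] [441. 116.] {68: [541.0, -338.0], 124: [534.0, -317.0], 128: [534.0, -315.0], 136: [533.0, -312.0]}
2309 [290, 197, 55, 56] [317. 226.] {68: [423.0, -270.0], 124: [443.0, -264.0], 128: [444.0, -264.0], 136: [447.0, -263.0]}
539 [623, 206, 17, 59] [634. 244.] {68: [491.0, -547.0], 124: [495.0, -479.0], 128: [495.0, -474.0], 136: [496.0, -464.0]}
1331 [408, 213, 46, 41] [432. 234.] {68: [446.0, -370.0], 124: [460.0, -342.0], 128: [461.0, -340.0], 136: [463.0, -335.0]}
```

View pics/w2.png

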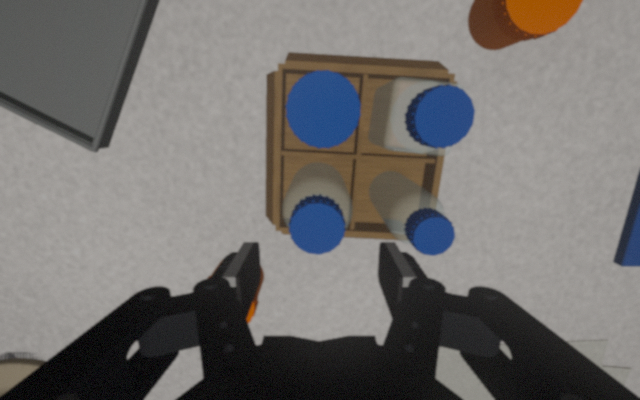

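The round cap at (317,226) lies midway between the fingers and its position agrees. Descend and grip.

Emit:
{"op": "play_rows", "data": {
  "moves": "0.4 -0.01 0.01 -0.4 0;0.4 0 0 -0.33 0;0.4 0 0 0 0;-1 0 0 0 0;-1 0 0 0 0"
}}

```text
t: 4.15
position: [444.8, -264.1, 102.3]
orientation: [0.989, 0.15, 0.001, 0.001]
ft_force: [0.1, 0.1, 6.1]
finger_gap: 36.9
```

Emit:
{"op": "play_rows", "data": {
  "moves": "-1 0 0 0 0;-1 0 0 0 0;-1 0 0 0.02 0;-1 0 0 0.1 0;-1 0 0 0.1 0"
}}

```text
t: 4.78
position: [443.8, -263.5, 123.2]
orientation: [0.989, 0.15, 0.0, 0.0]
ft_force: [0.3, 0.1, -1.8]
finger_gap: 36.8
```

Emit:
{"op": "play_rows", "data": {
  "moves": "-1 0 0 0.3 0;-1 0 0 0.4 0;-1 0.07 0.15 0.3 0;-1 0.25 0.4 0 0;-1 0.3 0.5 0 0"
}}

```text
t: 5.4
position: [506.2, -158.5, 223.8]
orientation: [0.989, 0.148, 0.001, 0.001]
ft_force: [1.5, -0.4, -1.8]
finger_gap: 36.8
```

Emit:
{"op": "play_rows", "data": {
  "moves": "-1 0.3 0.5 0 0;-1 0.3 0.5 0 0;-1 0.3 0.45 0 0;-1 0.15 0.18 0 0;-1 0 0 0 0"
}}

```text
t: 6.02
position: [611.3, 6.1, 222.5]
orientation: [0.989, 0.151, 0.0, -0.0]
ft_force: [-0.6, -0.6, -1.7]
finger_gap: 36.4
```

```bash
python3 look.py w3.png
python3 - <<'E'
from h import *
a=camera("scene"); save(a,"s3.png",(150,120,470,320),2.5)
E
```

```text
tcp [611.3   6.1 222.5] yaw 0.303 gap 36.4 t 6.0 F [-0.6 -0.6 -1.7]
6025 [276, 232, 86, 90] [319. 277.] {68: [515.0, -23.0], 124: [545.0, -14.0], 128: [547.0, -13.0], 136: [552.0, -12.0]}
516 [487, 297, 41, 30] [510. 310.] {68: [541.0, -244.0], 124: [566.0, -193.0], 128: [568.0, -189.0], 136: [572.0, -182.0]}
1042 [575, 342, 53, 41] [604. 363.] {68: [508.0, -387.0], 124: [540.0, -309.0], 128: [542.0, -303.0], 136: [546.0, -292.0]}
```

View pics/s3.png

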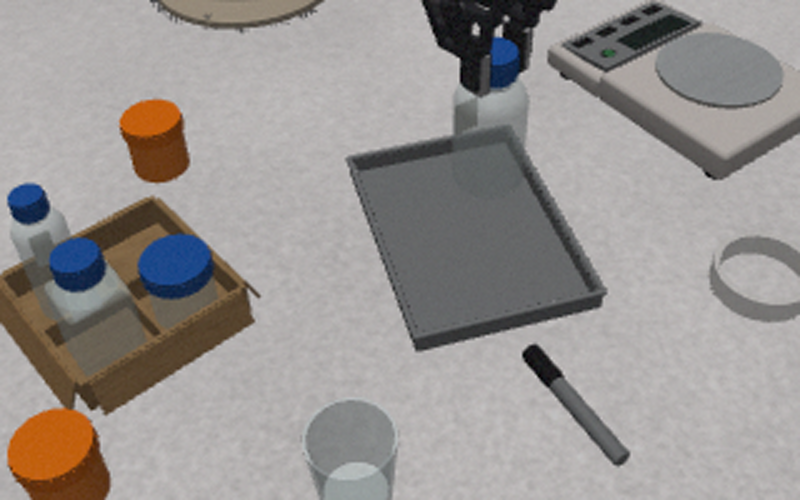

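The round bottle hangs upright above the tray. Lower it.

Emit:
{"op": "play_rows", "data": {
  "moves": "-1 0 0 -0.4 0;-1 0 0 -0.45 0;-1 0 0 -0.25 0;-1 0 0 -0.06 0;-1 0 0 0 0"
}}

```text
t: 6.75
position: [610.7, 3.5, 106.8]
orientation: [0.989, 0.149, -0.0, 0.0]
ft_force: [-0.2, -0.5, 0.4]
finger_gap: 36.9
```

Emit:
{"op": "play_rows", "data": {
  "moves": "-1 0 0 -0.02 0;-1 0 0 -0.02 0;-1 0 0 0 0"
}}

```text
t: 7.12
position: [610.9, 4.5, 102.6]
orientation: [0.989, 0.15, 0.0, 0.0]
ft_force: [0.6, 0.5, -1.8]
finger_gap: 37.1
```

Emit:
{"op": "play_rows", "data": {
  "moves": "-1 0 0 -0.01 0;-1 0 0 -0.01 0;-1 0 0 0 0;-1 0 0 0 0"
}}

```text
t: 7.62
position: [611.4, 4.7, 102.3]
orientation: [0.989, 0.15, 0.001, 0.0]
ft_force: [-3.9, 0.1, 17.4]
finger_gap: 36.8
```

Emit:
{"op": "play_rows", "data": {
  "moves": "-1 0 0 0.01 0;0.4 0 0 0 0;0.4 0 0 0 0;0.4 0 0 0.1 0;0.4 0 0 0.5 0"
}}

```text
t: 8.25
position: [609.2, 4.5, 159.8]
orientation: [0.989, 0.15, -0.003, -0.0]
ft_force: [1.2, -0.1, 1.1]
finger_gap: 60.1
```

Emit:
{"op": "play_rows", "data": {
  "moves": "0.4 0 0 0.5 0;0.4 -0.1 -0.4 0 0;0.4 -0.15 -0.57 0 0;0.4 -0.15 -0.57 0 0;0.4 -0.15 -0.57 0 0"
}}

```text
t: 8.88
position: [555.3, -208.1, 212.1]
orientation: [0.989, 0.15, 0.0, 0.0]
ft_force: [0.6, 0.0, 0.0]
finger_gap: 59.8
```

Emit:
{"op": "play_rows", "data": {
  "moves": "0.4 -0.12 -0.57 0 0;0.4 -0.09 -0.55 0 0;0.4 0 0 0 0;0.4 0 0 0 0"
}}

```text
t: 9.38
position: [534.8, -318.0, 211.5]
orientation: [0.989, 0.15, 0.0, -0.0]
ft_force: [0.6, 0.3, -0.1]
finger_gap: 59.9
```

```bash
python3 look.py w4.png;  python3 - <<'E'
from h import *
a=camera("scene"); save(a,"s4.png",(150,120,470,320),2.5)
E
```

```text
tcp [ 534.8 -318.   211.5] yaw 0.3 gap 59.9 t 9.4 F [ 0.6  0.3 -0.1]
15436 [521, 140, 119, 161] [588. 225.] {68: [582.0, -588.0], 124: [585.0, -531.0], 128: [585.0, -527.0], 136: [586.0, -519.0]}
2807 [215, 155, 61, 59] [245. 184.] {68: [520.0, -247.0], 124: [535.0, -257.0], 128: [537.0, -257.0], 136: [539.0, -259.0]}
1634 [299, 183, 45, 46] [321. 206.] {68: [521.0, -324.0], 124: [536.0, -319.0], 128: [537.0, -318.0], 136: [540.0, -317.0]}
789 [301, 279, 32, 32] [317. 295.] {68: [423.0, -349.0], 124: [458.0, -339.0], 128: [460.0, -338.0], 136: [465.0, -337.0]}
```

View pics/s4.png

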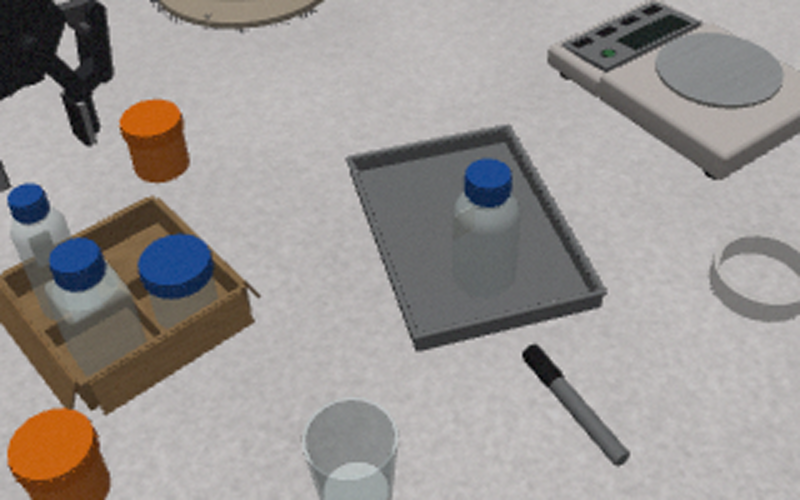

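The round bottle stands upright in the tray, at (485,230) in the crop. The square cap is measured at (536,-319), right under the tool.

Emit:
{"op": "play_rows", "data": {
  "moves": "0.4 0.01 -0.01 -0.4 0;0.4 0 0 -0.5 0;0.4 0 0 -0.23 0;0.4 0 0 0 0;-1 0 0 0 0"
}}

```text
t: 10.1
position: [536.7, -318.9, 99.4]
orientation: [0.989, 0.15, 0.001, 0.0]
ft_force: [0.3, -0.2, -0.7]
finger_gap: 43.0
```

Emit:
{"op": "play_rows", "data": {
  "moves": "-1 0 0 0 0;-1 0 0 0 0;-1 0 0 0 0;-1 0 0 0.1 0;-1 0 0 0.1 0"
}}

```text
t: 10.72
position: [535.5, -319.5, 119.0]
orientation: [0.989, 0.15, -0.0, -0.0]
ft_force: [-0.1, 0.2, -1.8]
finger_gap: 36.8
```

Emit:
{"op": "play_rows", "data": {
  "moves": "-1 0 0 0.35 0;-1 0 0 0.4 0;-1 -0.02 0.2 0.25 0;-1 -0.05 0.5 0 0;-1 -0.05 0.55 0 0"
}}

```text
t: 11.35
position: [523.5, -193.9, 219.3]
orientation: [0.989, 0.149, 0.001, 0.0]
ft_force: [-0.2, 2.1, -1.2]
finger_gap: 36.9
```

Emit:
{"op": "play_rows", "data": {
  "moves": "-1 -0.05 0.55 0 0;-1 -0.05 0.55 0 0;-1 -0.05 0.55 0 0;-1 -0.05 0.4 0 0;-1 -0.03 0.18 0 0"
}}

```text
t: 11.98
position: [500.3, 31.1, 219.0]
orientation: [0.988, 0.151, 0.0, -0.0]
ft_force: [0.4, -1.0, -2.2]
finger_gap: 36.6
```

Emit:
{"op": "play_rows", "data": {
  "moves": "-1 0 0 -0.3 0;-1 0 0 -0.45 0;-1 0 0 -0.3 0;-1 0 0 -0.08 0;-1 0 0 0 0"
}}

```text
t: 12.6
position: [500.9, 28.5, 105.7]
orientation: [0.989, 0.15, -0.0, 0.0]
ft_force: [-0.1, -0.0, -1.4]
finger_gap: 37.0
```

Emit:
{"op": "play_rows", "data": {
  "moves": "-1 0 0 -0.04 0;-1 0 0 -0.02 0;-1 0 0 0 0;-1 0 0 0 0"
}}

```text
t: 13.1
position: [501.2, 28.5, 99.8]
orientation: [0.989, 0.15, 0.0, 0.0]
ft_force: [-0.7, -0.1, 3.8]
finger_gap: 36.6
```

Emit:
{"op": "play_rows", "data": {
  "moves": "0.4 0 0 0 0;0.4 0 0 0 0;0.4 0 0 0.1 0;0.4 0 0 0.45 0;0.4 0 0 0.5 0"
}}

```text
t: 13.72
position: [500.3, 28.6, 205.6]
orientation: [0.989, 0.15, -0.001, -0.0]
ft_force: [0.6, -0.3, 0.3]
finger_gap: 59.7
```

Emit:
{"op": "play_rows", "data": {
  "moves": "1 0.01 -0.3 0 0;1 0.04 -0.57 0 0;1 0.04 -0.57 0 0;1 0.04 -0.57 0 0;1 0.04 -0.5 0 0"
}}

```text
t: 14.35
position: [517.5, -224.7, 205.0]
orientation: [0.989, 0.149, 0.0, 0.0]
ft_force: [0.9, 1.3, -1.1]
finger_gap: 85.3
```

Emit:
{"op": "play_rows", "data": {
  "moves": "1 0.01 -0.23 0 0;1 0 0 0 0;1 0 0 0 0"
}}

```text
t: 14.72
position: [518.7, -244.4, 204.5]
orientation: [0.989, 0.15, 0.0, -0.0]
ft_force: [0.1, -0.4, 0.2]
finger_gap: 85.5
```

```bash
python3 look.py w5.png;  python3 - <<'E'
from h import *
a=camera("scene"); save(a,"s5.png",(150,120,470,320),2.5)
E
```

```text
tcp [ 518.7 -244.4  204.5] yaw 0.302 gap 85.5 t 14.7 F [ 0.1 -0.4  0.2]
446 [0, 0, 42, 14] [20.  5.] {68: [596.0, 37.0], 124: [593.0, -16.0], 128: [593.0, -19.0], 136: [593.0, -27.0]}
170 [0, 115, 8, 33] [  3. 133.] {68: [487.0, 47.0], 124: [506.0, -7.0], 128: [507.0, -11.0], 136: [510.0, -19.0]}
5785 [582, 147, 58, 161] [619. 243.] {68: [559.0, -547.0], 124: [564.0, -482.0], 128: [564.0, -477.0], 136: [565.0, -468.0]}
2827 [291, 163, 61, 59] [321. 192.] {68: [520.0, -245.0], 124: [532.0, -241.0], 128: [533.0, -241.0], 136: [535.0, -240.0]}
733 [390, 285, 33, 38] [405. 307.] {68: [426.0, -369.0], 124: [457.0, -340.0], 128: [460.0, -338.0], 136: [464.0, -334.0]}
```

View pics/s5.png

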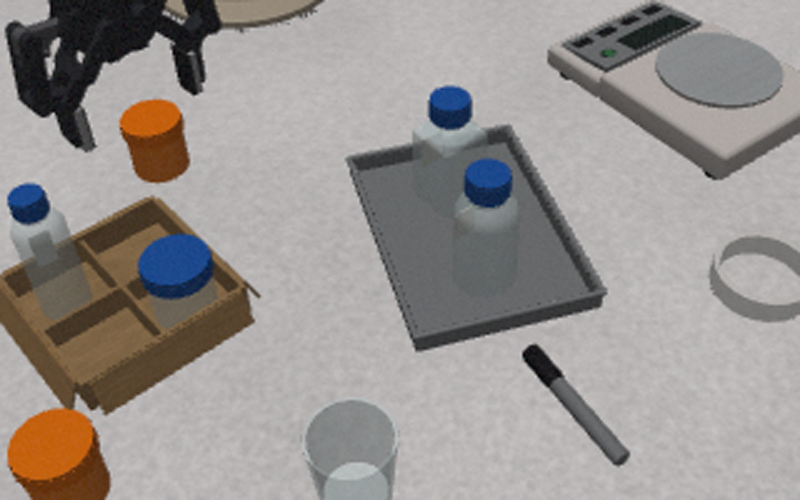

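View pics/w5.png

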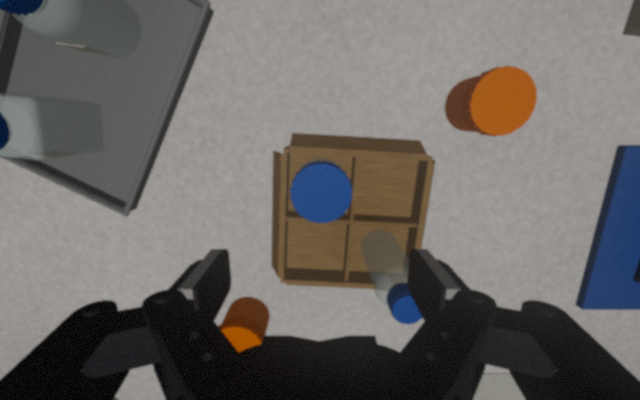

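Both bottles stand in the tray, at crop (450,150) and (485,230). In the wrist view the jar cap at (321,192) is centred between the open fingers, and the slim bottle (405,305) is off to the side. Descend on the jar.

Emit:
{"op": "play_rows", "data": {
  "moves": "1 0 0 -0.45 0;1 0 0 -0.5 0;1 0 0 -0.45 0;1 0 0 -0.25 0;1 0 0 0 0"
}}

```text
t: 15.45
position: [518.1, -243.8, 37.8]
orientation: [0.989, 0.151, -0.002, -0.001]
ft_force: [-1.2, -0.0, 0.4]
finger_gap: 84.9
```

Emit:
{"op": "play_rows", "data": {
  "moves": "-1 0 0 0 0;-1 0 0 0 0;-1 0 0 0 0;-1 0 0 0 0;-1 0 0 0.1 0"
}}

```text
t: 16.08
position: [518.8, -245.4, 50.0]
orientation: [0.989, 0.15, 0.0, 0.0]
ft_force: [0.4, -0.1, -1.8]
finger_gap: 59.0
```

Emit:
{"op": "play_rows", "data": {
  "moves": "-1 0 0 0.3 0;-1 0 0 0.5 0;-1 0 0 0.5 0;-1 0 0.1 0.4 0;-1 0 0.34 0 0"
}}

```text
t: 16.7
position: [520.0, -203.4, 223.6]
orientation: [0.989, 0.148, 0.003, 0.002]
ft_force: [-0.2, 0.7, -2.4]
finger_gap: 58.5
```

Emit:
{"op": "play_rows", "data": {
  "moves": "-1 0 0.55 0 0;-1 0 0.55 0 0;-1 0 0.55 0 0;-1 0 0.55 0 0;-1 0 0.55 0 0"
}}

```text
t: 17.32
position: [518.5, 75.0, 220.3]
orientation: [0.989, 0.15, 0.001, 0.0]
ft_force: [0.5, 1.0, -1.1]
finger_gap: 59.2
```

Emit:
{"op": "play_rows", "data": {
  "moves": "-1 0 0.55 0 0;-1 0 0.55 0 0;-1 0 0.55 0 0;-1 0 0.5 0 0;-1 0 0.3 0 0"
}}

```text
t: 17.95
position: [518.0, 321.4, 220.2]
orientation: [0.989, 0.151, 0.0, -0.001]
ft_force: [1.1, -0.5, -1.5]
finger_gap: 58.8
```

Emit:
{"op": "play_rows", "data": {
  "moves": "-1 -0.03 0.2 0 0;-1 0 0 0 0;-1 0 0 0 0"
}}

```text
t: 18.32
position: [516.1, 336.8, 219.4]
orientation: [0.989, 0.149, -0.0, 0.001]
ft_force: [0.4, -0.1, -2.1]
finger_gap: 58.9
```

```bash
python3 look.py w6.png;  python3 - <<'E'
from h import *
w=camera("wrist"); g=cv2.cvtColor(w["frame"],cv2.COLOR_RGB2GRAY)
a=camera("scene"); save(a,"s6.png",(330,60,530,220),3.5)
b=camera("side")
for c in (w,a,b): print(np.round(proj(c,(515,339.5,60)),1))
v=np.hstack([cv2.resize(w["frame"],(400,250)),cv2.resize(b["frame"],(400,250))]); v=np.vstack([v,cv2.resize(a["frame"][60:225,330:530],(400,330)).repeat(2,1)[:, :800]]) if 0 else v
cv2.imwrite("pics/ws6.png",v[:,:,::-1])
E
```

```text
tcp [516.1 336.8 219.4] yaw 0.299 gap 58.9 t 18.3 F [ 0.4 -0.1 -2.1]
13671 [251, 210, 137, 132] [319. 277.] {68: [422.0, 308.0], 124: [452.0, 318.0], 128: [454.0, 318.0], 136: [459.0, 320.0]}
1292 [594, 288, 46, 43] [621. 310.] {68: [483.0, -31.0], 124: [502.0, 43.0], 128: [503.0, 48.0], 136: [506.0, 59.0]}
[316.3 187.7]
[437.  147.2]
[249.6 346.2]
```

View pics/ws6.png

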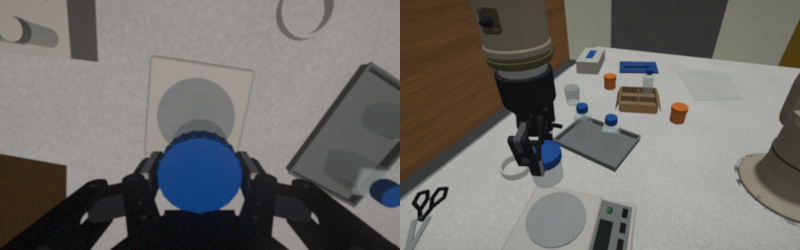

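The wrist view shows the pan centre at about (314,186) in full-frame pixels; I predicted (316,188). The side view shows the jar hanging upright, with the pan at (250,346) below it. Lower the jar.

Emit:
{"op": "play_rows", "data": {
  "moves": "-1 -0.02 0.03 -0.4 0;-1 0 0 -0.45 0;-1 0 0 -0.28 0;-1 0 0 -0.07 0;-1 0 0 0 0"
}}

```text
t: 19.15
position: [514.1, 341.4, 99.6]
orientation: [0.989, 0.15, -0.0, 0.0]
ft_force: [0.2, -0.9, -2.0]
finger_gap: 58.8
```

Emit:
{"op": "play_rows", "data": {
  "moves": "-1 0 0 -0.02 0;-1 0 0 -0.01 0;-1 0 0 0 0"
}}

```text
t: 19.52
position: [514.2, 341.8, 97.1]
orientation: [0.989, 0.15, 0.001, -0.0]
ft_force: [-0.5, -0.9, 1.7]
finger_gap: 58.8
```

Emit:
{"op": "play_rows", "data": {
  "moves": "-1 0 0 -0.01 0;-1 0 0 0 0;-1 0 0 0 0"
}}

```text
t: 19.9
position: [514.3, 341.8, 97.0]
orientation: [0.989, 0.15, 0.001, -0.0]
ft_force: [-3.0, -3.1, 14.2]
finger_gap: 58.5
```

Emit:
{"op": "play_rows", "data": {
  "moves": "-1 0 0 0.01 0;1 0 0 0 0;1 0 0 0 0;1 0 0 0 0;1 0 0 0.2 0"
}}

```text
t: 20.52
position: [513.0, 341.0, 115.1]
orientation: [0.989, 0.15, -0.001, 0.001]
ft_force: [0.7, 0.3, -0.1]
finger_gap: 85.8
```

Emit:
{"op": "play_rows", "data": {
  "moves": "1 0 0 0.5 0;1 0 0 0.5 0;0.4 0 -0.3 0 0;0.4 0 -0.55 0 0;0.4 -0.02 -0.55 0 0"
}}

```text
t: 21.15
position: [511.7, 200.3, 216.3]
orientation: [0.989, 0.15, 0.0, 0.0]
ft_force: [1.5, -1.6, 0.4]
finger_gap: 60.1
```

Emit:
{"op": "play_rows", "data": {
  "moves": "0.4 -0.03 -0.55 0 0;0.4 -0.03 -0.55 0 0;0.4 -0.03 -0.45 0 0;0.4 -0.02 -0.17 0 0;0.4 0 0 0 0"
}}

```text
t: 21.78
position: [500.8, 28.9, 216.3]
orientation: [0.989, 0.149, 0.0, -0.0]
ft_force: [0.6, 1.7, -0.6]
finger_gap: 60.0
```

```bash
python3 look.py w7.png;  python3 - <<'E'
from h import *
a=camera("scene");b=camera("side")
for c in (a,b): 
  for x in blobs(c,(340,80,480,240) if c is a else (180,240,320,380),100): print(x[0],[int(k) for k in x[1:5]],np.round(x[5]),np.round(onz(c,*x[5],118)[:2]))
  print(np.round(proj(c,(515,340.5,124))),np.round(proj(c,(515,340.5,106))))
f=np.hstack([cv2.resize(a["frame"][90:250,280:500],(440,320)),cv2.resize(b["frame"][200:400,160:385],(360,320))]); cv2.imwrite("pics/s7.png",f[:,:,::-1])
E
```

```text
tcp [500.8  28.9 216.3] yaw 0.299 gap 60.0 t 21.8 F [ 0.6  1.7 -0.6]
2296 [368, 54, 54, 55] [394.  81.] {68: [618.0, -6.0], 124: [607.0, 5.0], 128: [607.0, 6.0], 136: [605.0, 7.0]}
1572 [298, 183, 44, 46] [319. 205.] {68: [485.0, 24.0], 124: [501.0, 29.0], 128: [502.0, 29.0], 136: [504.0, 30.0]}
368 [429, 120, 25, 18] [441. 128.] [515. 337.]
242 [340, 184, 15, 19] [346. 193.] [609.   6.]
[442. 126.] [441. 132.]
1752 [221, 299, 48, 47] [244. 322.] [513. 342.]
[243. 318.] [245. 326.]
```

View pics/s7.png

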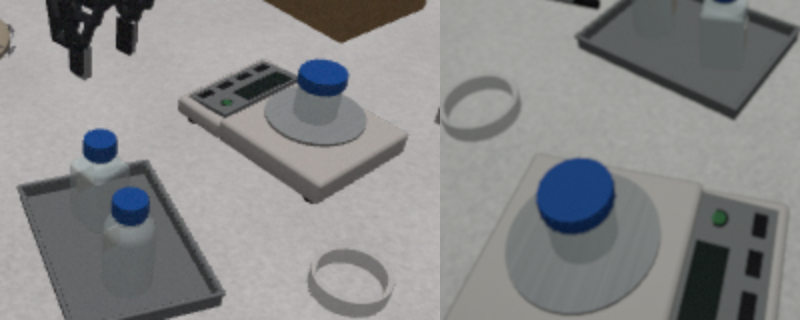

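The jar stands centred on the pan: crop (322,95) in the scene view, and (577,240) in the side view. The square cap measures (501,29), right below the tool.

Emit:
{"op": "play_rows", "data": {
  "moves": "0.4 0 0 -0.4 0;0.4 0 0 -0.5 0;0.4 0 0 -0.27 0;0.4 0 0 0 0;-1 0 0 0 0"
}}

```text
t: 22.55
position: [501.3, 30.6, 100.0]
orientation: [0.989, 0.151, 0.0, -0.0]
ft_force: [0.9, -0.4, 0.0]
finger_gap: 42.8
```

Emit:
{"op": "play_rows", "data": {
  "moves": "-1 0 0 0 0;-1 0 0 0 0;-1 0 0 0 0;-1 0 0 0.1 0;-1 0 0 0.3 0"
}}

```text
t: 23.18
position: [499.8, 29.3, 139.2]
orientation: [0.989, 0.15, -0.001, 0.0]
ft_force: [1.0, 0.1, -1.9]
finger_gap: 36.6
```

Emit:
{"op": "play_rows", "data": {
  "moves": "-1 0 0 0.4 0;-1 0.02 -0.15 0.4 0;-1 0.05 -0.45 0 0;-1 0.06 -0.55 0 0;-1 0.06 -0.55 0 0"
}}

```text
t: 23.8
position: [519.5, -142.0, 220.1]
orientation: [0.989, 0.15, 0.0, 0.0]
ft_force: [0.9, 0.4, -2.5]
finger_gap: 36.6
```

Emit:
{"op": "play_rows", "data": {
  "moves": "-1 0.06 -0.55 0 0;-1 0.06 -0.55 0 0;-1 0.05 -0.45 0 0;-1 0 -0.23 0 0;-1 0 0 0 0"
}}

```text
t: 24.42
position: [535.9, -319.8, 219.2]
orientation: [0.989, 0.149, -0.0, -0.0]
ft_force: [-0.3, 0.4, -2.2]
finger_gap: 36.7
```

```bash
python3 look.py w8.png
```

```text
tcp [ 535.9 -319.8  219.2] yaw 0.298 gap 36.7 t 24.4 F [-0.3  0.4 -2.2]
15850 [517, 139, 123, 158] [584. 221.] {68: [584.0, -592.0], 124: [587.0, -536.0], 128: [588.0, -532.0], 136: [588.0, -524.0]}
5661 [277, 230, 85, 88] [319. 275.] {68: [444.0, -347.0], 124: [474.0, -338.0], 128: [476.0, -337.0], 136: [480.0, -336.0]}
```

View pics/w8.png

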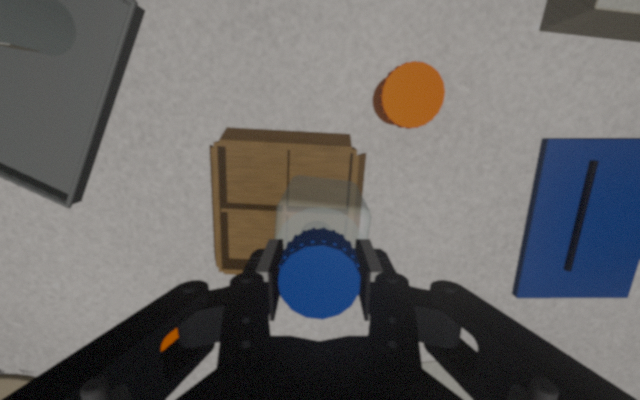

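The bottle hangs above its cell with its sides parallel to the walls (cell at (322,180), bottle at (320,205), shifted by perspective). Lower it, watching the force.

Emit:
{"op": "play_rows", "data": {
  "moves": "-1 0 0.01 -0.4 0;-1 0 0 -0.4 0;-1 0 0 -0.1 0;-1 0 0 -0.1 0;-1 0 0 0 0"
}}

```text
t: 25.1
position: [537.2, -317.1, 119.8]
orientation: [0.989, 0.15, 0.0, 0.0]
ft_force: [-0.1, 0.0, -1.7]
finger_gap: 36.8
```

Emit:
{"op": "play_rows", "data": {
  "moves": "-1 0 0 -0.08 0;-1 0 0 -0.07 0;-1 0 0 -0.03 0;-1 0 0 0 0"
}}

```text
t: 25.6
position: [536.7, -317.5, 101.0]
orientation: [0.989, 0.15, -0.0, -0.0]
ft_force: [-0.1, -1.1, -2.4]
finger_gap: 36.9
```

Emit:
{"op": "play_rows", "data": {
  "moves": "-1 0 0 -0.01 0;-1 0 0 -0.01 0;-1 0 0 0 0;-1 0 0 0 0"
}}

```text
t: 26.1
position: [537.1, -317.8, 100.4]
orientation: [0.989, 0.15, 0.0, 0.0]
ft_force: [-2.8, 0.8, 8.1]
finger_gap: 37.0
```

Emit:
{"op": "play_rows", "data": {
  "moves": "-1 0 0 0.005 0;0.4 0 0 0 0;0.4 0 0 0 0;0.4 0 0 0.1 0;0.4 0 0 0.45 0"
}}

```text
t: 26.72
position: [535.6, -316.7, 153.6]
orientation: [0.989, 0.15, -0.002, -0.001]
ft_force: [-0.1, -0.2, -0.1]
finger_gap: 59.7
```

Emit:
{"op": "play_rows", "data": {
  "moves": "0.4 0 0 0.5 0;0.4 0.08 0.3 0 0;0.4 0.13 0.55 0 0;0.4 0.13 0.55 0 0;0.4 0.13 0.55 0 0"
}}

```text
t: 27.35
position: [584.2, -120.9, 205.6]
orientation: [0.989, 0.15, 0.0, 0.0]
ft_force: [0.9, 0.3, 0.0]
finger_gap: 59.9
```

Emit:
{"op": "play_rows", "data": {
  "moves": "0.4 0.13 0.55 0 0;0.4 0.11 0.5 0 0;0.4 0.02 0.22 0 0;0.4 0 0 0 0;0.4 0 0 0 0"
}}

```text
t: 27.98
position: [609.5, 2.6, 204.9]
orientation: [0.989, 0.149, -0.0, 0.001]
ft_force: [-0.5, -0.9, -0.2]
finger_gap: 59.4
```

```bash
python3 look.py w9.png;  python3 - <<'E'
from h import *
a=camera("scene"); save(a,"s9.png",(150,120,470,320),2.5)
E
```

```text
tcp [609.5   2.6 204.9] yaw 0.299 gap 59.4 t 28.0 F [-0.5 -0.9 -0.2]
1837 [293, 185, 48, 50] [317. 210.] {68: [592.0, -0.0], 124: [609.0, 4.0], 128: [610.0, 5.0], 136: [612.0, 5.0]}
993 [591, 349, 49, 44] [621. 370.] {68: [511.0, -390.0], 124: [544.0, -307.0], 128: [546.0, -301.0], 136: [551.0, -289.0]}
```

View pics/s9.png

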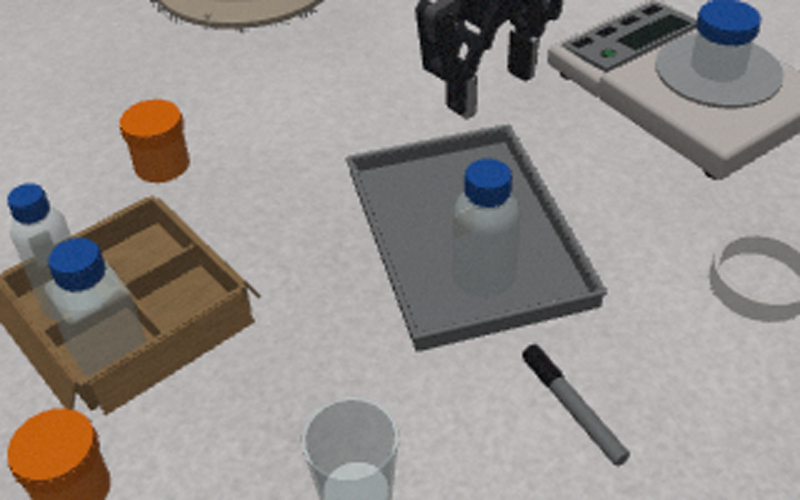

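The square bottle is back in its cell at crop (80,300). The round cap measures about (610,4.5), so I'll grip it at TCP z ≈ 102.

Emit:
{"op": "play_rows", "data": {
  "moves": "0.4 0 0.02 -0.4 0;0.4 0 0 -0.45 0;0.4 0 0 -0.18 0;0.4 0 0 0 0;-1 0 0 0 0"
}}

```text
t: 28.7
position: [610.7, 6.2, 103.1]
orientation: [0.989, 0.15, 0.001, 0.0]
ft_force: [0.4, 0.5, -0.7]
finger_gap: 42.7
```

Emit:
{"op": "play_rows", "data": {
  "moves": "-1 0 0 0 0;-1 0 0 0 0;-1 0 0 0 0;-1 0 0 0.1 0;-1 0 0 0.3 0"
}}

```text
t: 29.32
position: [608.7, 6.7, 141.6]
orientation: [0.989, 0.15, -0.001, -0.0]
ft_force: [1.4, 0.1, -0.5]
finger_gap: 36.6
```

Emit:
{"op": "play_rows", "data": {
  "moves": "-1 0 0 0.4 0;-1 -0.06 -0.1 0.4 0;-1 -0.25 -0.4 0 0;-1 -0.3 -0.5 0 0;-1 -0.3 -0.5 0 0"
}}

```text
t: 29.95
position: [517.7, -144.5, 222.6]
orientation: [0.989, 0.15, 0.0, 0.0]
ft_force: [0.2, -0.5, -1.2]
finger_gap: 37.1
```

Emit:
{"op": "play_rows", "data": {
  "moves": "-1 -0.3 -0.5 0 0;-1 -0.25 -0.4 0 0;-1 -0.2 -0.3 0 0;-1 0 0 0 0;-1 0 0 0 0"
}}

```text
t: 30.58
position: [444.1, -262.9, 222.3]
orientation: [0.989, 0.15, 0.0, -0.0]
ft_force: [0.7, -0.4, -1.7]
finger_gap: 36.8
```

Emit:
{"op": "play_rows", "data": {
  "moves": "-1 0 -0.01 -0.4 0;-1 0 0 -0.4 0;-1 0 0 -0.1 0;-1 0 0 -0.1 0;-1 0 0 0 0"
}}

```text
t: 31.2
position: [444.3, -264.3, 122.1]
orientation: [0.989, 0.15, 0.0, 0.0]
ft_force: [-0.5, 0.1, -1.2]
finger_gap: 36.5
```

Emit:
{"op": "play_rows", "data": {
  "moves": "-1 0 0 -0.08 0;-1 0 0 -0.06 0;-1 0 0 -0.03 0;-1 0 0 0 0"
}}

```text
t: 31.7
position: [443.7, -264.5, 104.6]
orientation: [0.989, 0.15, -0.0, -0.0]
ft_force: [-0.5, -0.4, -2.1]
finger_gap: 37.2
```

Emit:
{"op": "play_rows", "data": {
  "moves": "-1 0 0 -0.01 0;-1 0 0 -0.01 0;-1 0 0 0 0;-1 0 0 0 0"
}}

```text
t: 32.2
position: [444.1, -264.7, 103.3]
orientation: [0.989, 0.15, 0.0, 0.0]
ft_force: [-1.5, 0.0, 5.4]
finger_gap: 36.8
```

Emit:
{"op": "play_rows", "data": {
  "moves": "-1 0 0 0 0;0.4 0 0 0 0;0.4 0 0 0 0;0.4 0 0 0.1 0;0.4 0 0 0.45 0"
}}

```text
t: 32.83
position: [442.8, -263.8, 157.1]
orientation: [0.989, 0.15, -0.002, -0.001]
ft_force: [-0.1, -0.7, -0.7]
finger_gap: 59.7
```

Emit:
{"op": "play_rows", "data": {
  "moves": "0.4 0 0 0.5 0;0.4 0 0 0.5 0;0.4 0 0 0.3 0;0.4 0 0 0 0;0.4 0 0 0 0"
}}

```text
t: 33.45
position: [443.3, -264.2, 287.6]
orientation: [0.989, 0.15, -0.0, -0.0]
ft_force: [-0.6, 0.4, -0.8]
finger_gap: 59.6
```

```bash
python3 look.py w10.png;  python3 - <<'E'
from h import *
a=camera("scene"); save(a,"s10.png",(140,90,500,330),2.2)
E
```

```text
tcp [ 443.3 -264.2  287.6] yaw 0.301 gap 59.6 t 33.5 F [-0.6  0.4 -0.8]
10321 [551, 81, 89, 148] [601. 160.] {68: [564.0, -584.0], 124: [555.0, -531.0], 128: [554.0, -527.0], 136: [553.0, -520.0]}
1127 [380, 98, 38, 38] [399. 116.] {68: [538.0, -331.0], 124: [534.0, -318.0], 128: [533.0, -317.0], 136: [533.0, -315.0]}
951 [304, 171, 35, 36] [321. 189.] {68: [429.0, -271.0], 124: [441.0, -267.0], 128: [442.0, -266.0], 136: [444.0, -266.0]}
546 [380, 179, 27, 26] [393. 192.] {68: [453.0, -357.0], 124: [461.0, -340.0], 128: [462.0, -338.0], 136: [463.0, -336.0]}
```

View pics/s10.png

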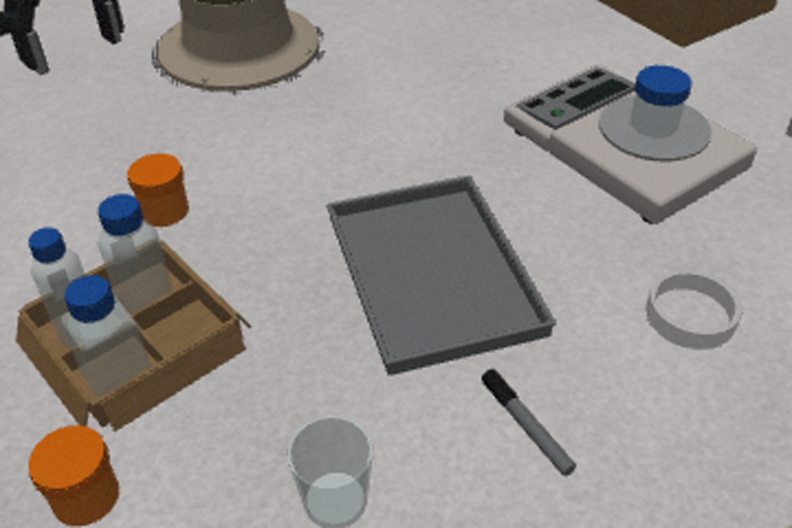

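View pics/w10.png

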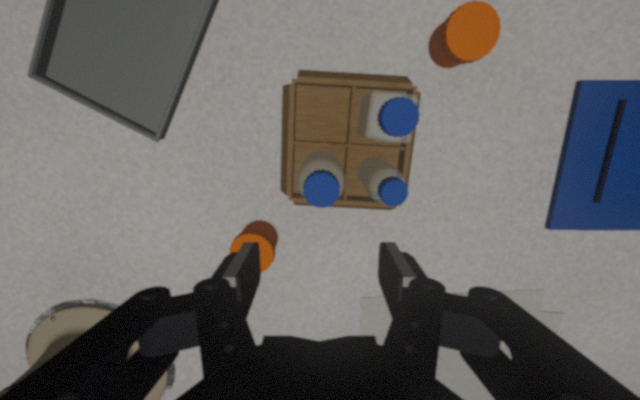

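All in place: the round bottle (321,189) and square bottle (399,116) are upright in their original cells, the jar is on the pan, the bystanders are untouched and the gripper is clear.

```bash
python3 -c "
from station import *
print(job_done())"
```

```text
the job is handed in; nothing more can be done
None
```

The job is done and handed in at about 33.5 s of the 134 s allowed. I stood the round bottle (in front of the jar) and the square bottle (beside it) upright in the side tray. I then put the blue-capped jar on the balance pan and returned each bottle to its own cell.

- **Bottles:** the final scene and wrist pictures show both upright in their cells. Their caps are within about 3 mm of where they started, which is within the measuring error.
- **Jar:** after I let go, its cap measured (515, 337) from the scene camera and (513, 342) from the side camera. I took the pan centre as about (515, 340). The final picture shows the jar still standing there.
- **Bystanders:** the tape roll, beaker, marker, slim bottle and orange look-alikes appear unmoved, though I judged this by eye and did not measure it.
- **Gripper:** it was open and well clear of everything at hand-in.

The largest force reported while setting things down was about 17 N. No checks failed. The only disagreement was the few millimetres between cameras.

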